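# Take a board's length with a spring tape measure and lock it

### The arm

A 7-joint arm with a two-finger parallel gripper is mounted at the origin on a cart in front of the work surface, level with it; the furniture and walls round the work are solid. World frame = base frame: x ahead of the robot, y to its left, z up, the work surface at z = 0. Lengths are in m, angles in rad, forces in N, time in s.
With the tool pointing down it reaches from about 0.425 to 0.875 m from the base axis. Payload 4.7 kg.
Tool frame: the origin (TCP) lies on the mounting face of the last link; the fingertips stand 182 mm ahead of it and the grasp point (between the pads) lies 164 mm ahead of it; y points along the fingers, x is the direction in which the jaws open and shut, and the axes are right-handed (so a half turn about y gives the same grasp; the last joint's range is limited). The gripper opens to 87 mm and grips with 3 to 60 N. Pads are 19 mm wide; open, the fingers measure 117 mm over their backs; the gripper's body (75 mm by 190 mm) begins 51 mm behind the grasp point.
Start: joints at [1.14, 0.321, -0.07, 1.45, 0.023, 1.371, -0.057], TCP at [0.28, -0.587, 0.405] pointing down, gripper open.
Joint ranges: [-2.86, 2.86], [-0.3, 2.09], [-1.38, 1.24], [0.06, 2.45], [-1.56, 4.7], [0.09, 2.05], [-2.69, 2.69]. Speed limits (rad/s): [2.57, 2.57, 3.14, 3.14, 3.14, 3.14, 3.14].

### API

Orientations are given as a unit quaternion [x, y, z, w].
In Python, from plant import arm gives the robot as it stands.
- The arm moves only by the shell command python3 -m pendant 'ROWS' [OPENING] [FORCE]. ROWS is text: rows parted by semicolons, each of 4 numbers parted by spaces: the shift along the tool's x, y, z in cm, then the turn about the tool's y in degrees. In form: tx ty tz spin; .... A call has exactly 8 rows; each row is the pose to reach, as a shift and turn from the pose commanded when the call began, along the tool's axes at that moment; what a row does not reach only later rows make up. A row lasts 1/10 s, in which the tool goes at most 50 mm and 8.59 degrees, less where a joint would pass 70% of its speed; a pose out of reach is approached as far as the arm can. A call with a gripper value outside its range is refused whole. OPENING is the finger opening in cm, from 0 to 8.7, set as the call begins (- or left out, the last holds). The fingers move at their own pace and stop on an object; FORCE is the grip in N (left out, the last holds). Time passes only in rows, so rows that repeat a pose let the fingers close, or fill a call up. It gives the time, the measured TCP pose, the force and the opening at its end, in the units of the state.
- arm.sense(): the state, without advancing time (a new reading comes with each control period).
- arm.snapshot(name): name is "scene" or "top"; returns (picture, depth): 384x512x3 uint8, red, green, blue; 384x512 float32, m along the optical axis (not along the pixel's ray), 0 where there is no reading.
- arm.camera_params(name): a dict with "fx", "fy", "cx", "cy" (pixels), "rvec" (rotation vector, rad) and "tvec" (3), from world to camera coordinates, as OpenCV has them. Camera axes: x right, y down, z forward; pixel columns grow to the right and rows downward; lengths in m; the calibration is good to about 2 mm. A picture is of the moment at which its call begins. camera_params takes no time and is no camera call.
- arm.close_job(): hands the job in, once; it reports no verdict.
Trained networks look in the newest picture that a camera, given by its name, has taken for a name from the list of things; names that differ only in an ending like _2 or _b are one class to them, and where a whole thing is asked for, a point or a joint stands for the part that bears it (a point fixed in the world has none). Each returns a list of dicts, best first, with "conf" (0 to 1); they miss things now and then, are a little off and sometimes report something else, mostly with a low value. They report only what shows in the picture. A call takes as long as a camera call. They do not tell look-alikes from the thing itself.
- arm.boxes_of(camera, name): "position" ([row, column] as shares, 0 to 1, of the picture: columns of its width, rows of its height, amid what is visible of it).
- arm.landmark_of(camera, name): "position" ([row, column] as shares, 0 to 1, of the picture: columns of its width, rows of its height: a listed point, or the origin of a listed thing).
The state is a dict: "clock": time; "joint_positions": joint angles; "dq": joint speeds; "effort": joint torques, N m; "ee_pos": TCP position; "tool_rot": TCP orientation; "wrist_force": force on the tool from outside, world axes, zero at the start; "torque": the same for the moment, N m; "opening": opening from 0.0 (shut) to 1.0 (fully open).
Only numpy, scipy, OpenCV 4.12 (cv2) and the standard library are available. Lean on these libraries where they do the work, as an engineer would, in place of code of your own. Each camera call takes 0.05 s, during which the arm holds its last target. There are 200 camera calls.

### The job

Measure the length of the dark wooden board with the tape measure: hook the tape's end over the board's right-hand end, back the case away over the board to its left-hand end, and set the case down upright on the worktop so that its own spring holds its nose flush against that end, then let go of it. Press the red lock button fully down while the case stands braced like that. Then lift the locked tape off and stand it upright, blade still drawn out to the board's length, in the middle of the notebook, without shoving the butter, fish tin or garlic about.

Things in the scene. Friction and masses are not known exactly. Their poses are not given: they have to be found in the camera images.
- measure: tape measure: yellow case, black nose, 38 mm wide (its x), 72 mm long (y), 62 mm high, about 300 g, loose; flat sides to grip from above. Origin: centre of its underside; z up. The nose face, where the blade comes out, is at y = -36 mm and looks to -y (to the robot's right at yaw 0). Below z = 6 mm the nose is cut back to y = -26 mm.
- tape_hook (a point): inner corner of the steel hook: blade's underside meets the hook's face that looks at the case. The hook, 19 mm wide and 3 mm thick, hangs 9 mm below this point. It reaches below the board's top over the board only if the case is held nose-down: about 30 degrees while the blade is short, less and less as it comes out. Axes as the case's.
- tape_nose (a point): point of the nose face where the underside of the blade comes out: 15.5 mm above the case's underside, 36 mm from its centre. The blade is stiff and straight, 18 mm wide, 2 mm thick; retracted, 26 mm of it stand out. Axes as the case's.
- measure_blade (a joint): how far the blade is drawn out beyond its retracted rest, m, 0 to 0.22. The distance from nose face to hook is this plus 0.026, so 0.184 when both lie tight on the ends of the board. A spring of 3.3 N (retracted) to 3.7 N pulls it in at all times unless locked.
- measure_lock (a joint): travel of the red lock button, m: 0 up (blade free), 0.005 fully down (blade locked). It goes down against about 5 N of friction, up to 9 N as its detent drops in near the end, and stays where it is left; press it to the stop. From 0.004 on the blade is held against the spring and light knocks.
- lock_top (a point): centre of the top of the red lock button, 20 mm (x) by 26 mm (y), standing 8 mm above the top of the case, pressed straight down toward the case's underside. Axes as the case's.
- board: dark wooden board on a rubber mat, fixed to the worktop, 110 mm (its x) by 210 mm (its y, the length to be measured) by 14 mm high. Origin at the centre of its underside; its right-hand end is the one at -y, the left-hand end at +y.
- board_right_end (a point): middle of the top edge of the board's right-hand end (14 mm above the worktop); axes as the board's.
- board_left_end (a point): middle of the top edge of the board's left-hand end; axes as the board's.
- notebook: cream notebook lying shut, fixed, 148 mm (its x) by 109 mm (its y), 11 mm thick (the spiral 14 mm, along the edge at its +y). Origin at the centre of its underside.
- butter: pack of butter, 73x102x37 mm, loose, left of the board; leave it. Origin at the centre of its underside.
- fish_tin: flat teal fish tin, 63x105x24 mm, loose, right of the board; leave it. Origin at the centre of its underside.
- garlic: garlic bulb, 56 mm, loose, near the front edge at the left; leave it. Origin at the centre of its underside.
Mind the look-alikes: they are no part of the job. Several things have the shape of the notebook; the one meant has the colours described above.

How it is judged:
By the outcome, as a careful person would: the job done as asked, in the order asked, and still so for the second after the job is handed in, with the robot touching nothing.
It also fails if it takes over 72 s, if anything falls off the work surface, if the arm or the gripper's body presses on something with over 40 N, if the wrist force passes 120 N, or if a joint passes its speed limit or range.

## Working session

There is one attempt and no reset: what is moved stays moved. The work goes in short steps, Python scripts to look and compute and a shell command to move; the robot and the scene stay as the last step left them, time stands still between calls to the robot, and variables do not carry over. Pictures are saved under pics/ and viewed, about 8 in all and at most 12, crops included, and the job is handed in when it is done.

```bash
ls; mkdir -p pics
cat > h.py <<'E'
import numpy as np, cv2
from plant import arm
from scipy.spatial.transform import Rotation as R
def cam(n):
    p=arm.camera_params(n); K=np.array([[p['fx'],0,p['cx']],[0,p['fy'],p['cy']],[0,0,1]])
    return K,R.from_rotvec(np.ravel(p['rvec'])).as_matrix(),np.ravel(p['tvec'])
def ray(n,px,z):
    "world point at height z on pixel (row,col)"
    K,Rm,t=cam(n); d=Rm.T@np.linalg.inv(K)@np.array([px[1],px[0],1.]); o=-Rm.T@t
    return o+d*(z-o[2])/d[2]
def dep(n,px,D):
    K,Rm,t=cam(n); r,c=int(round(px[0])),int(round(px[1]))
    w=D[max(r-1,0):r+2,max(c-1,0):c+2]; w=w[w>0]
    if not len(w): return None
    return Rm.T@(np.linalg.inv(K)@np.array([px[1],px[0],1.])*np.median(w)-t)
def cloud(n,D):
    K,Rm,t=cam(n); v,u=np.mgrid[:D.shape[0],:D.shape[1]]
    P=np.stack([(u-K[0,2])/K[0,0]*D,(v-K[1,2])/K[1,1]*D,D],-1)
    W=(P-t)@Rm; W[D==0]=np.nan; return W
def proj(n,p):
    K,Rm,t=cam(n); q=K@(Rm@np.asarray(p)+t); return q[1]/q[2],q[0]/q[2]
def find(n,name,z,f='landmark_of'):
    return [(round(d['conf'],2),np.round([d['position'][0]*384,d['position'][1]*512],1),np.round(ray(n,(d['position'][0]*384,d['position'][1]*512),z),4)) for d in getattr(arm,f)(n,name)]
def save(img,fn,s=1.0):
    cv2.imwrite('pics/'+fn,cv2.resize(img[...,::-1],None,fx=s,fy=s,interpolation=cv2.INTER_CUBIC))
E
python3 - <<'E'
from h import *
s=arm.sense(); print({k:np.round(v,3) for k,v in s.items()})
a,da=arm.snapshot('scene'); b,db=arm.snapshot('top')
np.savez('im0.npz',a=a,da=da,b=b,db=db)
save(a,'s0.png',1.5); save(b,'t0.png',1.5)
for n in ['scene','top']:
  print(n,'cam',np.round(-cam(n)[1].T@cam(n)[2],3))
  for o,z in [('measure',0),('tape_hook',.0155),('tape_nose',.0155),('lock_top',.07),('board',0),('board_right_end',.014),('board_left_end',.014),('notebook',0),('butter',0),('fish_tin',0),('garlic',0)]:
    print(o,find(n,o,z)[:4])
E
```

```text
pics
{'clock': np.float64(0.0), 'joint_positions': array([ 1.14 ,  0.322, -0.07 ,  1.452,  0.023,  1.371, -0.057]), 'dq': array([ 0.   ,  0.001, -0.   ,  0.001, -0.   ,  0.001, -0.002]), 'effort': array([-0.0000e+00, -4.9129e+01, -4.0400e-01, -3.1253e+01, -6.4000e-02,
        4.4000e-02,  0.0000e+00]), 'ee_pos': array([ 0.28 , -0.587,  0.404]), 'tool_rot': array([-0.598,  0.378, -0.377,  0.598]), 'wrist_force': array([-0.511,  0.853,  0.724]), 'torque': array([-0.032,  0.025,  0.013]), 'opening': np.float64(0.999)}
scene cam [-0.1    0.848  0.561]
measure [(0.62, array([185.2, 267.1]), array([ 0.593 , -0.2405,  0.    ]))]
tape_hook []
tape_nose [(0.92, array([173.5, 271.9]), array([ 0.6164, -0.3105,  0.0155]))]
lock_top [(0.58, array([166. , 261.4]), array([ 0.6125, -0.235 ,  0.07  ]))]
board [(0.86, array([228.6, 254.2]), array([0.4598, 0.0378, 0.    ]))]
board_right_end []
board_left_end [(0.77, array([238.8, 225.8]), array([0.479 , 0.1425, 0.014 ]))]
notebook [(0.94, array([169.5, 302.6]), array([ 0.5578, -0.44  ,  0.    ])), (0.73, array([214.4, 191.9]), array([0.6685, 0.0663, 0.
[... 730 characters left out ...]
ray([ 0.5965, -0.2218,  0.07  ])), (0.39, array([196.9, 201.9]), array([0.4777, 0.1319, 0.07  ]))]
board [(0.92, array([205.3, 233.3]), array([0.4527, 0.0324, 0.    ]))]
board_right_end [(0.84, array([211.6, 263.5]), array([ 0.4318, -0.0687,  0.014 ]))]
board_left_end [(0.98, array([197.4, 200. ]), array([0.4783, 0.1435, 0.014 ]))]
notebook [(0.61, array([141.5, 219.9]), array([0.6686, 0.079 , 0.    ])), (0.18, array([222.4, 333.5]), array([ 0.3965, -0.3046,  0.    ]))]
butter [(0.72, array([201.2, 126.6]), array([0.465 , 0.3919, 0.    ])), (0.48, array([210.3, 263.1]), array([ 0.4362, -0.068 ,  0.    ]))]
fish_tin [(0.56, array([224.8, 332.7]), array([ 0.3885, -0.3018,  0.    ]))]
garlic []
```

View pics/s0.png

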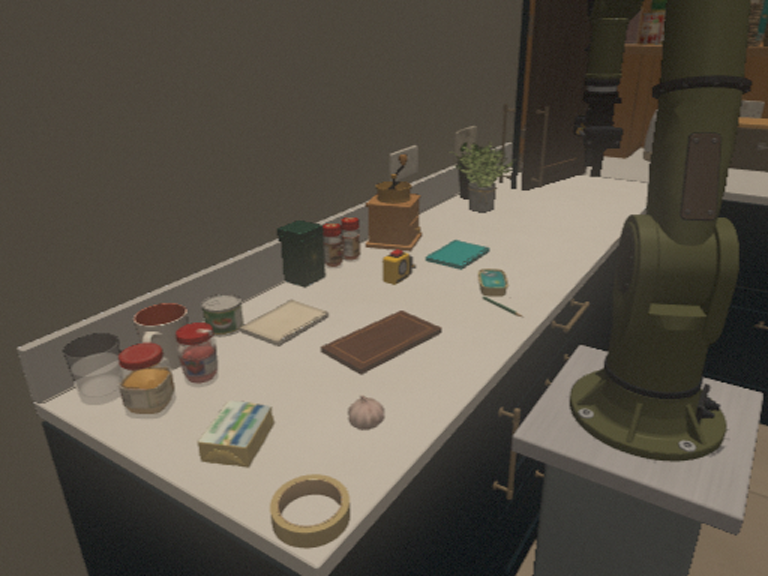

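View pics/t0.png

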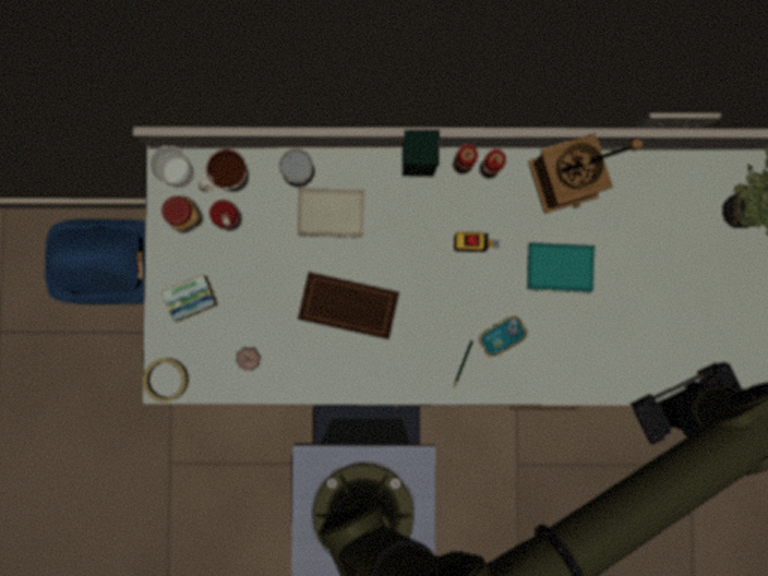

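The cream pad at top-view px (330,213)/scene (285,321) matches the notebook. The teal one at top (560,267)/scene (458,253) is the look-alike, wrong colour. The yellow measure is at top (472,241), the board at top (348,305), the tin at (503,335), the butter at (189,297) and the garlic at (248,358).

Run:
```python
from h import *
s=arm.sense(); print(np.round(R.from_quat(s['tool_rot']).as_matrix(),3))
f=np.load('im0.npz'); b=f['b']; W=cloud('top',f['db']); a=f['a']
hsv=cv2.cvtColor(b,cv2.COLOR_RGB2HSV)
def rect(m,z,nm):
    n,l,st,c=cv2.connectedComponentsWithStats(m.astype(np.uint8)); i=1+np.argmax(st[1:,4])
    ct=max(cv2.findContours((l==i).astype(np.uint8),0,1)[0],key=cv2.contourArea).reshape(-1,2)
    P=np.array([ray('top',(r,c),z)[:2] for c,r in ct],np.float32)
    r=cv2.minAreaRect(P); print(nm,np.round(r[0],4),np.round(r[1],4),round(r[2],1),'z',np.round(np.nanmedian(W[l==i][:,2]),4))
v,u=np.mgrid[:384,:512]
def box(r0,r1,c0,c1): return (v>=r0)&(v<r1)&(u>=c0)&(u<c1)
rect((hsv[...,2]<110)&box(175,235,190,275),.014,'board')
bg=np.median(b[150:200,260:290].reshape(-1,3),0); print('bg',bg, 'nb', b[141,220])
d=np.abs(b.astype(int)-bg).sum(-1)
L=cv2.cvtColor(b,cv2.COLOR_RGB2LAB).astype(int); print(L[141,220],L[170,270])
rect((L[...,2]>L[170,270,2]+5)&box(120,165,190,250),.011,'notebook')
rect((hsv[...,1]>120)&box(145,175,295,327),.062,'measure')
rect((d>60)&box(145,175,295,340),.062,'measure all')
k=slice(100,250),slice(185,390)
o=cv2.resize(b[130:190,185:385],None,fx=4,fy=4,interpolation=2); p=cv2.resize(a[145:245,150:350],None,fx=4,fy=4,interpolation=2)[:340]
save(np.vstack([o,p]),'c1.png')
# heights grid around the measure
m=box(150,172,298,340)&(W[...,2]>.02); print(np.c_[W[m]].round(3)[::12])
# counter front edge
print(np.round([W[r,300] for r in range(255,285,3)],3))
```

```text
[[ 0.43   0.     0.903]
 [-0.903 -0.     0.43 ]
 [ 0.    -1.    -0.   ]]
board [0.4592 0.0373] [0.2135 0.113 ] 77.7 z 0.0131
bg [132. 134. 123.] nb [130 128 106]
[136 125 140] [143 125 133]
notebook [0.6678 0.0773] [0.1456 0.0997] 88.7 z 0.0105
measure [ 0.5981 -0.2329] [0.0359 0.0749] 0.2 z 0.0604
measure all [ 0.5965 -0.241 ] [0.0457 0.0977] 0.2 z 0.0552
[[ 0.619 -0.202  0.06 ]
 [ 0.616 -0.202  0.061]
 [ 0.616 -0.241  0.061]
 [ 0.613 -0.208  0.062]
 [ 0.613 -0.247  0.064]
 [ 0.609 -0.211  0.066]
 [ 0.609 -0.251  0.064]
 [ 0.606 -0.218  0.067]
 [ 0.607 -0.258  0.06 ]
 [ 0.602 -0.224  0.066]
 [ 0.605 -0.267  0.042]
 [ 0.599 -0.231  0.065]
 [ 0.605 -0.293  0.021]
 [ 0.595 -0.223  0.073]
 [ 0.598 -0.266  0.05 ]
 [ 0.593 -0.231  0.064]
 [ 0.593 -0.196  0.03 ]
 [ 0.59  -0.231  0.062]
 [ 0.595 -0.28   0.021]
 [ 0.587 -0.222  0.061]
 [ 0.588 -0.262  0.053]
 [ 0.583 -0.221  0.064]
 [ 0.585 -0.263  0.049]
 [ 0.582 -0.23   0.047]]
[[ 0.287 -0.191  0.005]
 [ 0.277 -0.193 -0.006]
 [ 0.268 -0.191  0.007]
 [ 0.256 -0.193 -0.006]
 [ 0.247 -0.192 -0.004]
 [ 0.139 -0.288 -0.92 ]
 [ 0.124 -0.287 -0.914]
 [ 0.107 -0.289 -0.934]
 [ 0.093 -0.288 -0.918]
 [ 0.077 -0.288 -0.92 ]]
```

View pics/c1.png

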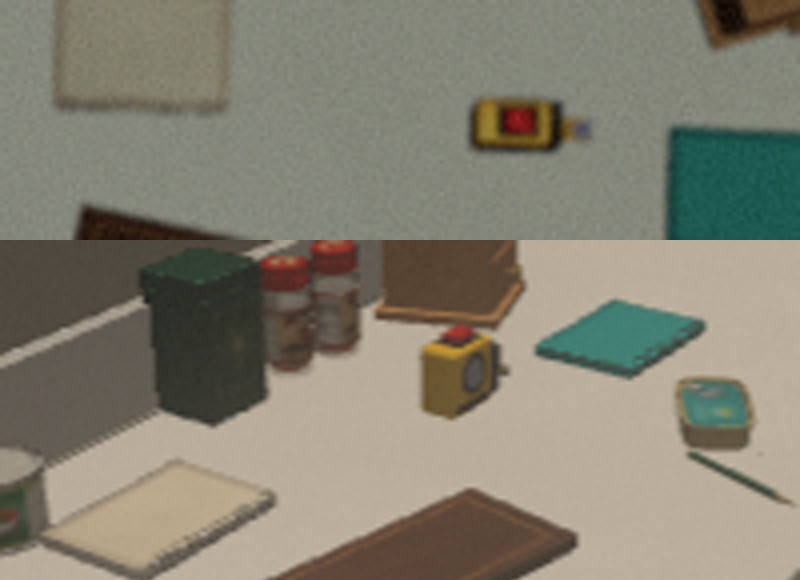

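```bash
cat >> h.py <<'E'
def go(p,yaw):
    "shift (cm) and spin (deg) from measured pose to TCP p with tool x at yaw deg"
    s=arm.sense(); M=R.from_quat(s['tool_rot']).as_matrix()
    y0=np.degrees(np.arctan2(M[1,0],M[0,0]))
    print('t',round(float(s['clock']),2),'pos',np.round(s['ee_pos'],4),'yaw',round(y0,2),'tilt',np.round(M[:,1],3),'F',np.round(s['wrist_force'],1),'op',round(float(s['opening']),3),'-> shift',np.round(M.T@(np.array(p)-s['ee_pos'])*100,2),'spin',round(-(yaw-y0),1))
E
python3 -m pendant '-1.5 0.5 3 -5; -3 1.5 7 -12; -5 2.5 11 -19; -7 4 15.5 -27; -9 5 20 -35; -11 6 24.5 -43; -13 7 29 -51; -15 8 33.5 -58' 8.7 30
python3 -c "
from h import *
go((.6,-.21,.30),0); go((.6,-.21,.199),0)"
```

```text
clock: 2.0
ee_pos: [0.5169, -0.3075, 0.3252]
tool_rot: [0.706, -0.038, 0.039, -0.706]
wrist_force: [0.6, -1.4, -0.6]
opening: 0.999
t 2.0 pos [ 0.5169 -0.3075  0.3252] yaw -6.22 tilt [ 0.001 -0.001 -1.   ] F [ 0.6 -1.4 -0.6] op 0.999 -> shift [ 7.2   2.52 10.6 ] spin -6.2
t 2.0 pos [ 0.5169 -0.3075  0.3252] yaw -6.22 tilt [ 0.001 -0.001 -1.   ] F [ 0.6 -1.4 -0.6] op 0.999 -> shift [ 7.19 12.62 10.6 ] spin -6.2
```

```bash
python3 -m pendant '2 1 3 -2; 4 1.5 6.5 -4; 6 2.5 9 -6; 7.2 4 10.6 -6.2; 7.2 7 10.6 -6.2; 7.2 10 10.6 -6.2; 7.2 12 10.6 -6.2; 7.2 12.6 10.6 -6.2'
python3 -m pendant '0 0 0 0; 0 0 0 0; 0 0 0 0; 0 0 0 0; 0 0 0 0; 0 0 0 0; 0 0 0 0; 0 0 0 0' 0 5
python3 - <<'E'
from h import *
go((.6,-.21,.199),0)
a,da=arm.snapshot('scene'); save(np.hstack([a[120:220,200:330]]),'g1.png',5)
E
```

```text
clock: 2.8
ee_pos: [0.5983, -0.2117, 0.1964]
tool_rot: [-0.707, 0.004, -0.0, 0.708]
wrist_force: [-0.5, 0.2, 0.6]
opening: 1.0
clock: 3.6
ee_pos: [0.5999, -0.2118, 0.1995]
tool_rot: [0.707, -0.001, 0.002, -0.707]
wrist_force: [0.8, 0.2, 0.2]
opening: 0.44
t 3.6 pos [ 0.5999 -0.2118  0.1995] yaw -0.3 tilt [ 0.001 -0.    -1.   ] F [0.8 0.2 0.2] op 0.44 -> shift [0.01 0.05 0.18] spin -0.3
```

View pics/g1.png

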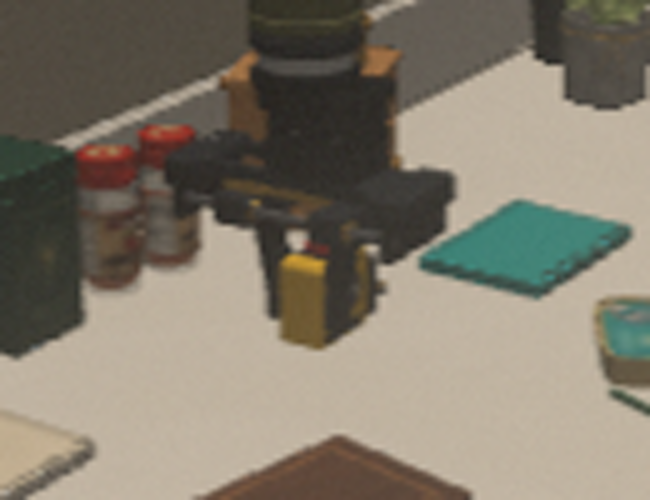

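```bash
python3 -m pendant '0 -0.4 -0.3 0; 0 -0.8 -0.6 0; 0 -1.2 -0.9 0; 0 -1.7 -1.3 0; 0 -2.2 -1.6 0; 0 -2.7 -2 0; 0 -3.2 -2.4 0; 0 -3.6 -2.7 0' 0 4
cat >> h.py <<'E'
def look(fn,box=(120,220,200,330),s=5):
    a,da=arm.snapshot('scene'); np.savez('last.npz',a=a,da=da); r0,r1,c0,c1=box; save(a[r0:r1,c0:c1],fn,s)
    W=cloud('scene',da); hsv=cv2.cvtColor(a,cv2.COLOR_RGB2HSV)
    m=(hsv[...,0]>18)&(hsv[...,0]<32)&(hsv[...,1]>150)&(hsv[...,2]>70)&(W[...,2]>.005)
    m[:r0]=0;m[r1:]=0;m[:,:c0]=0;m[:,c1:]=0
    P=W[m]; print('yellow n',m.sum(),'min',np.nanpercentile(P,3,0).round(3),'max',np.nanpercentile(P,97,0).round(3)); return a,W,m
E
python3 - <<'E'
from h import *
a,W,m=look('g2.png'); go((.6,-.21,.199),0)
print(find('scene','tape_hook',0),find('scene','tape_nose',.02))
E
```

```text
clock: 4.45
ee_pos: [0.5994, -0.2395, 0.2359]
tool_rot: [0.707, -0.002, 0.002, -0.707]
wrist_force: [-0.5, -0.9, -3.5]
opening: 0.439
yellow n 132 min [ 0.582 -0.244  0.043] max [ 0.613 -0.216  0.09 ]
t 4.5 pos [ 0.5995 -0.2402  0.2365] yaw -0.37 tilt [ 0.001 -0.001 -1.   ] F [ 0.5 -0.5 -2.1] op 0.434 -> shift [0.02 3.75 3.02] spin -0.4
[] [(0.55, array([172.4, 273.8]), array([ 0.6101, -0.3135,  0.02  ]))]
```

View pics/g2.png

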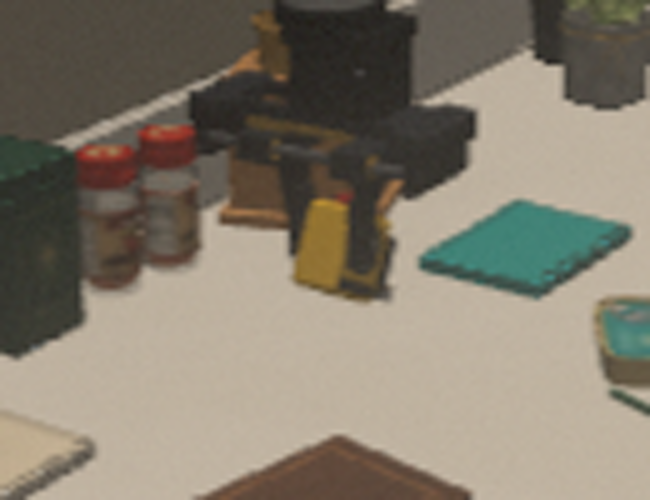

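```bash
python3 -m pendant '0 0 0 0; 0 0 0 0; 0 -1.5 0 0; 0 -3.5 0 0; 0 -6 0 0; -1 -7 2 2; -3 -7 4.5 4; -5 -7 7.5 6' 0 40
python3 -c "
from h import *
go((.4485,-.0119,.300),-12.3)"
```

```text
clock: 5.4
ee_pos: [0.5493, -0.163, 0.3063]
tool_rot: [-0.706, 0.04, -0.04, 0.706]
wrist_force: [0.1, 0.3, -3.8]
opening: 0.432
t 5.4 pos [ 0.5493 -0.163   0.3063] yaw -6.46 tilt [ 0.001  0.    -1.   ] F [ 0.1  0.3 -3.8] op 0.432 -> shift [-11.71   0.63  13.88] spin 5.8
```

```bash
python3 -m pendant '-2 0 2.5 1; -5 0 6 3; -8 0 9.5 4.5; -10.5 0.5 12.5 5.8; -11.7 1.5 13.9 5.8; -11.7 2.5 13.9 5.8; -11.7 2.5 13.9 5.8; -11.7 2.5 13.9 5.8'
python3 - <<'E'
from h import *
go((.4485,-.0119,.240),-12.3)
a,W,m=look('g3.png',(140,260,200,330))
# tilt from plane normal of the yellow rear face
from numpy.linalg import svd
P=W[m]; P=P[np.isfinite(P).all(1)]; 
for _ in range(4):
    c=P.mean(0); n=svd(P-c,full_matrices=False)[2][2]; r=np.abs((P-c)@n); P=P[r<max(2*np.median(r),.001)]
n*=np.sign(n[1]); print('normal',n.round(3),len(P),'tilt',np.degrees(np.arcsin(n[2])).round(1))
for o,z in [('tape_hook',.045),('tape_nose',.055),('board_right_end',.014)]: print(o,find('top',o,z) if o!='x' else 0)
b,db=arm.snapshot('top'); 
for o,z in [('tape_hook',.045),('tape_nose',.055),('board_right_end',.014)]:
  for n_ in('scene','top'): print(o,n_,find(n_,o,z)[:2])
E
```

```text
clock: 6.2
ee_pos: [0.4492, -0.0133, 0.2806]
tool_rot: [-0.703, 0.075, -0.075, 0.703]
wrist_force: [-0.0, 0.1, -2.4]
opening: 0.433
t 6.2 pos [ 0.4492 -0.0133  0.2806] yaw -12.17 tilt [ 0.  0. -1.] F [-0.   0.1 -2.4] op 0.433 -> shift [-0.1   4.06  0.12] spin 0.1
yellow n 189 min [ 0.423 -0.042  0.089] max [0.465 0.009 0.135]
normal [0.164 0.863 0.477] 105 tilt 28.5
tape_hook [(0.39, array([162.3, 335.3]), array([ 0.5943, -0.3036,  0.045 ]))]
tape_nose [(0.86, array([160.8, 324.5]), array([ 0.598 , -0.2665,  0.055 ]))]
board_right_end [(0.84, array([211.6, 263.5]), array([ 0.4318, -0.0687,  0.014 ]))]
tape_hook scene []
tape_hook top []
tape_nose scene [(0.63, array([194.7, 280.6]), array([ 0.4524, -0.0946,  0.055 ]))]
tape_nose top []
board_right_end scene [(0.77, array([212.5, 278.3]), array([ 0.4389, -0.0594,  0.014 ]))]
board_right_end top []
```

View pics/g3.png

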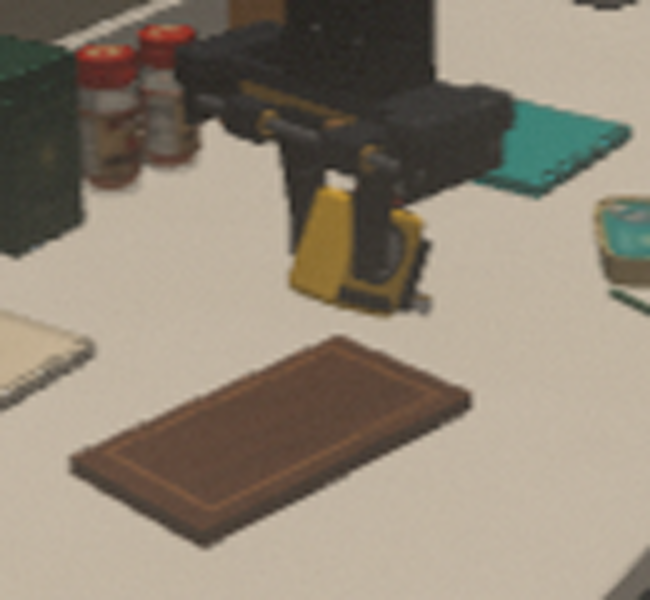

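Run:
```python
from h import *
p=np.array([.4492,-.0133,.1166]); yb=np.array([.213,.977,0]); z=np.array([0,0,1])
for th in (26,29,32):
  c,s=np.cos(np.radians(th)),np.sin(np.radians(th))
  def q(y,zz,off=22): return p+yb*((y-off)*c-(zz-35)*s)/1000+z*((y-off)*s+(zz-35)*c)/1000
  for n,y,zz in [('hookcorner',-62,15.5),('hooktop',-65,17.5),('tip',-63,6.5),('rear top',36,62),('rear bot',36,0),('nosebot',-26,0)]:
    Q=q(y,zz); r,cc=proj('scene',Q); print(th,n,Q.round(4),'crop px',round((cc-200)*5),round((r-140)*5))
```

```text
26 hookcorner [ 0.4349 -0.0787  0.0623] crop px 415 278
26 hooktop [ 0.4342 -0.0822  0.0627] crop px 419 276
26 tip [ 0.4356 -0.0757  0.0537] crop px 411 293
26 rear top [ 0.4494 -0.0126  0.147 ] crop px 333 176
26 rear bot [0.4551 0.014  0.0913] crop px 299 283
26 nosebot [ 0.4433 -0.0405  0.0641] crop px 369 296
29 hookcorner [ 0.4356 -0.0758  0.0588] crop px 411 285
29 hooktop [ 0.4348 -0.0794  0.0591] crop px 415 283
29 tip [ 0.4363 -0.0724  0.0505] crop px 407 300
29 rear top [ 0.449  -0.0141  0.147 ] crop px 335 176
29 rear bot [0.4554 0.0152 0.0928] crop px 297 281
29 nosebot [ 0.4439 -0.0377  0.0627] crop px 365 300
32 hookcorner [ 0.4362 -0.0728  0.0555] crop px 408 292
32 hooktop [ 0.4355 -0.0763  0.0557] crop px 412 290
32 tip [ 0.4371 -0.069   0.0474] crop px 403 306
32 rear top [ 0.4487 -0.0157  0.1469] crop px 337 175
32 rear bot [0.4557 0.0164 0.0943] crop px 296 279
32 nosebot [ 0.4445 -0.0349  0.0615] crop px 362 303
```

```bash
python3 -m pendant '0 0.6 0 0; 0 1.2 0 0; 0 1.8 0 0; 0 2.3 0 0; 0 2.8 0 0; 0 3.1 0 0; 0 3.3 0 0; 0 3.3 0 0'
python3 - <<'E'
from h import *
go((.4485,-.0119,.240),-12.3)
a,W,m=look('g4.png',(180,240,230,310),8)
E
```

```text
clock: 7.55
ee_pos: [0.4487, -0.0126, 0.247]
tool_rot: [-0.703, 0.075, -0.074, 0.703]
wrist_force: [-0.2, 0.0, -2.8]
opening: 0.435
t 7.55 pos [ 0.4487 -0.0126  0.247 ] yaw -12.11 tilt [-0.  0. -1.] F [-0.2  0.  -2.8] op 0.435 -> shift [-0.03  0.7   0.07] spin 0.2
yellow n 184 min [ 0.422 -0.043  0.055] max [0.464 0.01  0.102]
```

View pics/g4.png

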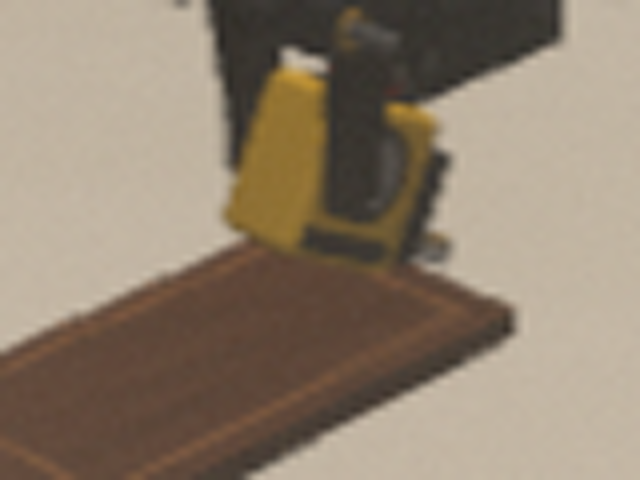

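```bash
python3 -m pendant '0 0.1 0 0; 0 0.2 0 0; 0 0.3 0 0; 0 0.4 0 0; 0 0.5 0 0; 0 0.5 0 0; 0 0.5 0 0; 0 0.5 0 0'
python3 - <<'E'
from h import *
go((.4485,-.0119,.240),-12.3)
a,da=arm.snapshot('scene')
for o,z in [('tape_hook',.018),('tape_nose',.035),('board_right_end',.014)]: print(o,find('scene',o,z)[:2])
yb=np.array([.213,.977,0]);xb=np.array([.977,-.213,0]); re=np.array([.4368,-.0653,.014])
im=cv2.resize(a[180:240,230:310],None,fx=8,fy=8,interpolation=2)
for k in np.linspace(-.055,.055,23):
    r,c=proj('scene',re+xb*k); cv2.circle(im,(int((c-230+.5)*8),int((r-180+.5)*8)),2,(0,255,255),-1)
save(im,'g5.png')
E
```

```text
clock: 8.4
ee_pos: [0.4488, -0.0126, 0.2423]
tool_rot: [0.703, -0.075, 0.075, -0.703]
wrist_force: [-0.2, -0.0, -3.4]
opening: 0.435
t 8.4 pos [ 0.4488 -0.0126  0.2423] yaw -12.12 tilt [ 0. -0. -1.] F [-0.2 -0.  -3.4] op 0.435 -> shift [-0.04  0.23  0.07] spin 0.2
tape_hook []
tape_nose [(0.86, array([207.2, 279.4]), array([ 0.4328, -0.0551,  0.035 ]))]
board_right_end [(0.93, array([213.5, 279.8]), array([ 0.4319, -0.0562,  0.014 ])), (0.43, array([280.6, 243.7]), array([0.3356, 0.2629, 0.014 ]))]
```

View pics/g5.png

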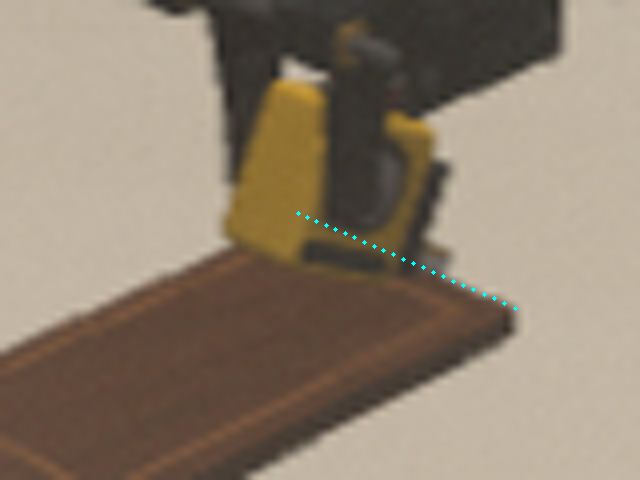

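```bash
python3 -m pendant '0 0.1 0 0; 0 0.2 0 0; 0 0.3 0 0; 0 0.4 0 0; 0 0.4 0 0; 0 0.4 0 0; 0 0.4 0 0; 0 0.4 0 0'
python3 -m pendant '0 0 0.2 0; 0 0 0.5 0; 0 0 0.8 0; 0 0 1.1 0; 0 0 1.4 0; 0 0 1.7 0; 0 0 2 0; 0 0 2 0'
python3 - <<'E'
from h import *
go((.4485,-.0119,.240),-12.3)
E
```

```text
clock: 9.4
ee_pos: [0.4488, -0.0126, 0.2383]
tool_rot: [0.703, -0.075, 0.075, -0.703]
wrist_force: [0.0, 0.5, -3.5]
opening: 0.436
clock: 10.2
ee_pos: [0.453, 0.006, 0.2386]
tool_rot: [0.704, -0.075, 0.075, -0.702]
wrist_force: [-1.6, -5.7, 1.3]
opening: 0.433
t 10.2 pos [0.453  0.006  0.2386] yaw -12.11 tilt [-0.001 -0.003 -1.   ] F [-1.6 -5.7  1.3] op 0.433 -> shift [-0.06 -0.13 -1.84] spin 0.2
```

```bash
python3 -m pendant '0 -0.2 0.4 0; 0 -0.4 0.8 0; 0 -0.7 1.4 0; 0 -1 2 0; 0 -1.2 2.6 0; 0 -1.4 3.2 0; 0 -1.6 3.8 0; 0 -1.7 4 0'
python3 - <<'E'
from h import *
go((.4485,-.0119,.240),-12.3)
a,W,m=look('g6.png',(180,250,220,310),8)
E
```

```text
clock: 11.0
ee_pos: [0.4614, 0.0464, 0.2555]
tool_rot: [0.703, -0.074, 0.074, -0.703]
wrist_force: [-1.5, -4.6, -0.5]
opening: 0.433
t 11.0 pos [0.4614 0.0464 0.2555] yaw -12.07 tilt [-0.    -0.001 -1.   ] F [-1.5 -4.6 -0.5] op 0.433 -> shift [-0.04  1.55 -5.97] spin 0.2
yellow n 190 min [0.434 0.011 0.061] max [0.476 0.067 0.111]
```

View pics/g6.png

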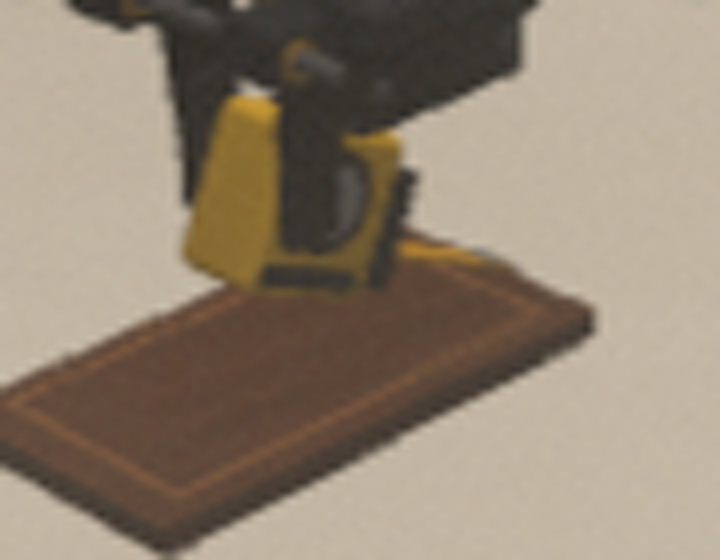

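```bash
python3 -m pendant '0 0 1 0; 0 0 2 0; 0 0 3.2 0; 0 0 4.4 0; 0 0 5.6 0; 0 0 6.8 0; 0 0 7.8 0; 0 0 8.5 0'
python3 -m pendant '0 0 1 0; 0 0 2 0; 0 0 3.2 0; 0 0 4.4 0; 0 0 5.6 0; 0 0 6.8 0; 0 0 7.7 0; 0 0 8 0'
python3 - <<'E'
from h import *
go((.4968,.2063,.240),-12.3)
a,W,m=look('g7.png',(170,270,150,310),5)
for o,z in [('tape_nose',.04),('board_left_end',.014)]: print(o,find('scene',o,z)[:2])
E
```

```text
clock: 11.85
ee_pos: [0.4791, 0.1299, 0.255]
tool_rot: [0.703, -0.075, 0.074, -0.703]
wrist_force: [0.0, -3.7, -1.5]
opening: 0.436
clock: 12.65
ee_pos: [0.4959, 0.209, 0.2553]
tool_rot: [-0.703, 0.074, -0.074, 0.704]
wrist_force: [-0.9, -4.0, -1.4]
opening: 0.435
t 12.65 pos [0.4959 0.209  0.2553] yaw -12.03 tilt [-0.     0.001 -1.   ] F [-0.9 -4.  -1.4] op 0.435 -> shift [ 0.14  1.53 -0.24] spin 0.3
yellow n 132 min [ 0.441 -0.036  0.022] max [0.508 0.215 0.111]
tape_nose [(0.84, array([223.2, 224.4]), array([0.5043, 0.1138, 0.04  ]))]
board_left_end [(0.7, array([235.3, 224.4]), array([0.4932, 0.1302, 0.014 ]))]
```

View pics/g7.png

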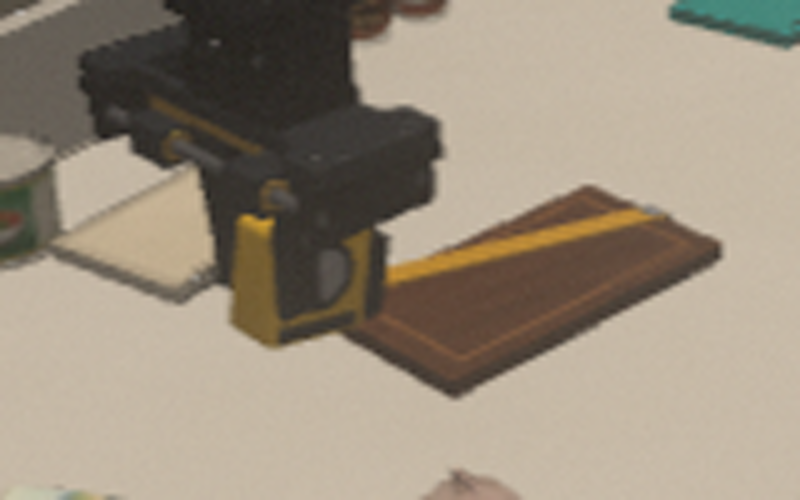

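```bash
python3 -m pendant '0 0.5 0 0; 0 1.1 0 0; 0 1.7 0 0; 0 2.3 0 0; 0 2.9 0 0; 0 3.5 0 0; 0 4 0 0; 0 4.3 0 0'
python3 -m pendant '0 0.1 0 0; 0 0.2 0 0; 0 0.3 0 0; 0 0.4 0 0; 0 0.5 0 0; 0 0.6 0 0; 0 0.7 0 0; 0 0.7 0 0' 0 20
python3 - <<'E'
from h import *
go((.4968,.2063,.199),-12.3)
E
```

```text
clock: 13.6
ee_pos: [0.4959, 0.2073, 0.2116]
tool_rot: [0.703, -0.075, 0.074, -0.703]
wrist_force: [-1.1, -3.3, -1.4]
opening: 0.436
clock: 14.4
ee_pos: [0.496, 0.2073, 0.2051]
tool_rot: [0.703, -0.075, 0.075, -0.703]
wrist_force: [-0.2, -4.4, -2.1]
opening: 0.44
t 14.4 pos [0.496  0.2073 0.2051] yaw -12.11 tilt [-0. -0. -1.] F [-0.2 -4.4 -2.1] op 0.44 -> shift [ 0.1   0.61 -0.08] spin 0.2
```

```bash
python3 -m pendant '0 0.1 0 0; 0 0.2 0 0; 0 0.3 0 0; 0 0.4 0 0; 0 0.4 0 0; 0 0.4 0 0; 0 0.4 0 0; 0 0.4 0 0' 0 15
python3 -m pendant '0 0.1 0 0; 0 0.2 0 0; 0 0.3 0 0; 0 0.4 0 0; 0 0.4 0 0; 0 0.4 0 0; 0 0.4 0 0; 0 0.4 0 0' 0 15
python3 - <<'E'
from h import *
go((.4968,.2063,.199),-12.3)
E
```

```text
clock: 15.2
ee_pos: [0.4962, 0.2081, 0.2037]
tool_rot: [0.703, -0.074, 0.075, -0.703]
wrist_force: [-6.9, -6.0, 18.0]
opening: 0.437
clock: 16.0
ee_pos: [0.4963, 0.2095, 0.2003]
tool_rot: [-0.702, 0.074, -0.075, 0.704]
wrist_force: [-7.6, -3.7, 18.3]
opening: 0.439
t 16.0 pos [0.4963 0.2095 0.2003] yaw -12.08 tilt [ 0.002  0.002 -1.   ] F [-7.6 -3.7 18.3] op 0.439 -> shift [ 0.11  0.13 -0.3 ] spin 0.2
```

```bash
python3 -m pendant '0 0 0 0; 0 0 0 0; 0 0 0 0; 0 0 0 0; 0 0 -0.2 0; 0 0 -0.4 0; 0 0 -0.6 0; 0 0 -0.8 0' 0 4
python3 - <<'E'
from h import *
go((.4968,.2063,.199),-12.3)
a,W,m=look('g8.png',(170,270,150,310),5)
E
```

```text
clock: 16.8
ee_pos: [0.4953, 0.2018, 0.1985]
tool_rot: [-0.701, 0.073, -0.076, 0.705]
wrist_force: [2.2, 4.7, 1.8]
opening: 0.433
t 16.8 pos [0.4953 0.2018 0.1985] yaw -12.06 tilt [ 0.005  0.005 -1.   ] F [2.2 4.7 1.8] op 0.433 -> shift [ 0.06 -0.04  0.47] spin 0.2
yellow n 108 min [ 0.439 -0.044  0.014] max [0.475 0.122 0.018]
```

View pics/g8.png

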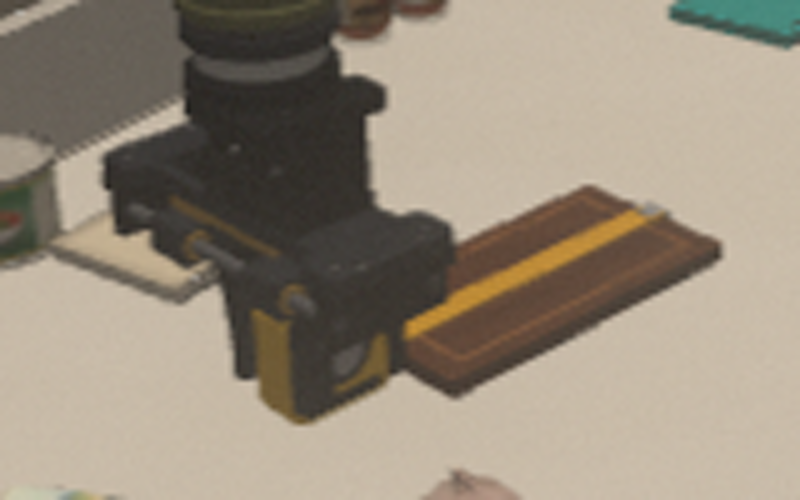

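```bash
python3 -m pendant '0 0 0 0; 0 0 0 0; 0 0 0 0; 0 0 0 0; 0 -1 0 0; 0 -3 0 0; 0 -6 0 0; 0 -8.5 0 0' 7
python3 - <<'E'
from h import *
go((.4893,.1751,.27),-12.3)
a,W,m=look('g9.png',(170,270,150,310),5)
# flat-rect of case top from scene cloud: points with z>.045 near the case
Q=W[170:270,150:310].reshape(-1,3); col=a[170:270,150:310].reshape(-1,3)
k=(np.abs(Q[:,0]-.489)<.06)&(np.abs(Q[:,1]-.175)<.06)
yb=np.array([.213,.977,0]);xb=np.array([.977,-.213,0]); re=np.array([.4368,-.0653,0])
hs=cv2.cvtColor(col[None],cv2.COLOR_RGB2HSV)[0]
for nm,kk in [('top',k&(Q[:,2]>.055)&(Q[:,2]<.08)),('red',k&(Q[:,2]>.05)&(Q[:,2]<.09)&((hs[:,0]<8)|(hs[:,0]>172))&(hs[:,1]>130))]:
    q=Q[kk]-re; print(nm,kk.sum(),'along',np.nanpercentile(q@yb,[3,50,97]).round(4),'lat',np.nanpercentile(q@xb,[3,50,97]).round(4),'z',np.nanpercentile(q[:,2],[3,50,97]).round(4))
for o,z in [('lock_top',.07),('tape_nose',.0155),('measure',0)]: 
    for f in find('scene',o,z)[:2]: print(o,f,'along',((f[2]-re)@yb).round(4),'lat',((f[2]-re)@xb).round(4))
E
```

```text
clock: 17.65
ee_pos: [0.4943, 0.1997, 0.284]
tool_rot: [-0.703, 0.074, -0.075, 0.703]
wrist_force: [1.8, 0.1, 0.4]
opening: 0.804
t 17.65 pos [0.4943 0.1997 0.284 ] yaw -12.09 tilt [ 0.001  0.    -1.   ] F [1.8 0.1 0.4] op 0.804 -> shift [ 0.03  1.4  -2.51] spin 0.2
yellow n 207 min [ 0.44  -0.034  0.014] max [0.504 0.206 0.062]
top 200 along [0.2216 0.2549 0.2772] lat [-0.0193 -0.0094  0.0117] z [0.0555 0.0608 0.0693]
red 36 along [0.2369 0.2487 0.2568] lat [-0.0103 -0.0062  0.007 ] z [0.0655 0.0681 0.0704]
lock_top (0.57, array([223.4, 212. ]), array([0.4955, 0.1738, 0.07  ])) along 0.2461 lat 0.0064
lock_top (0.25, array([293.6, 161.3]), array([0.4008, 0.4403, 0.07  ])) along 0.4863 lat -0.1429
tape_nose (0.88, array([234.6, 226.6]), array([0.4889, 0.126 , 0.0155])) along 0.198 lat 0.0102
tape_nose (0.66, array([215., 192.]), array([0.6444, 0.0907, 0.0155])) along 0.1966 lat 0.1696
measure (0.72, array([212.8, 279.4]), array([ 0.4488, -0.0826,  0.    ])) along -0.0143 lat 0.0154
measure (0.71, array([284.4, 245.1]), array([0.336 , 0.2576, 0.    ])) along 0.294 lat -0.1673
```

```bash
python3 -m pendant '0 0 -0.8 0; 0 0 -1.6 0; 0 0 -2.4 0; 0 0 -2.4 0.2; 0 0 -2.4 0.2; 0 0.8 -2.4 0.2; 0 1.6 -2.4 0.2; 0 2.3 -2.4 0.2' 0 20
python3 -m pendant '0 0.3 0 0; 0 0.6 0 0; 0 0.9 0 0; 0 1.1 0 0; 0 1.2 0 0; 0 1.3 0 0; 0 1.4 0 0; 0 1.4 0 0'
python3 - <<'E'
from h import *
go((.4894,.1760,.245),-12.3)
E
```

```text
clock: 18.65
ee_pos: [0.489, 0.1762, 0.2581]
tool_rot: [0.703, -0.076, 0.075, -0.703]
wrist_force: [0.2, -0.0, -0.4]
opening: 0.159
clock: 19.45
ee_pos: [0.4898, 0.1765, 0.2474]
tool_rot: [0.703, -0.075, 0.076, -0.703]
wrist_force: [-3.6, -2.6, 16.2]
opening: 0.005
t 19.45 pos [0.4898 0.1765 0.2474] yaw -12.31 tilt [ 0.002 -0.001 -1.   ] F [-3.6 -2.6 16.2] op 0.005 -> shift [-0.03  0.24 -0.06] spin -0.0
```

```bash
python3 -m pendant '0 0.1 0 0; 0 0.2 0 0; 0 0.3 0 0; 0 0.3 0 0; 0 0.3 0 0; 0 0.3 0 0; 0 0.3 0 0; 0 0.3 0 0'
python3 -c "
from h import *
go((.4894,.1760,.30),-12.3)"
python3 -m pendant '0 -0.5 0 0; 0 -1.5 0 0; 0 -3 0 0; 0 -4.5 0 0; 0 -5 0 0; 0 -5 0 0; 0 -5 0 0; 0 -5 0 0'
python3 - <<'E'
from h import *
go((.4894,.1760,.199),-12.3)
a,W,m=look('h1.png',(170,270,150,310),5)
Q=W[170:270,150:310].reshape(-1,3); col=a[170:270,150:310].reshape(-1,3)
k=(np.abs(Q[:,0]-.489)<.06)&(np.abs(Q[:,1]-.175)<.06)
yb=np.array([.213,.977,0]);xb=np.array([.977,-.213,0]); re=np.array([.4368,-.0653,0])
hs=cv2.cvtColor(col[None],cv2.COLOR_RGB2HSV)[0]
for nm,kk in [('top',k&(Q[:,2]>.055)&(Q[:,2]<.08)),('red',k&(Q[:,2]>.05)&(Q[:,2]<.09)&((hs[:,0]<8)|(hs[:,0]>172))&(hs[:,1]>130))]:
    q=Q[kk]-re; print(nm,kk.sum(),'along',np.nanpercentile(q@yb,[3,50,97]).round(4),'lat',np.nanpercentile(q@xb,[3,50,97]).round(4),'z',np.nanpercentile(q[:,2],[3,50,97]).round(4))
E
```

```text
clock: 20.25
ee_pos: [0.4902, 0.177, 0.2473]
tool_rot: [0.704, -0.075, 0.077, -0.702]
wrist_force: [-10.4, -3.8, 35.7]
opening: 0.009
t 20.25 pos [0.4902 0.177  0.2473] yaw -12.32 tilt [ 0.003 -0.002 -1.   ] F [-10.4  -3.8  35.7] op 0.009 -> shift [-0.04 -5.27 -0.12] spin -0.0
clock: 21.05
ee_pos: [0.489, 0.1759, 0.2916]
tool_rot: [0.703, -0.076, 0.075, -0.703]
wrist_force: [-1.1, -1.1, -0.5]
opening: 0.008
t 21.05 pos [0.489  0.1759 0.2916] yaw -12.32 tilt [-0.001 -0.    -1.   ] F [-1.1 -1.1 -0.5] op 0.008 -> shift [0.05 9.26 0.02] spin -0.0
yellow n 227 min [ 0.439 -0.036  0.014] max [0.503 0.206 0.062]
top 194 along [0.223  0.253  0.2773] lat [-0.0199 -0.0076  0.0119] z [0.0557 0.0605 0.0644]
red 35 along [0.2324 0.2461 0.2572] lat [-0.0105 -0.0027  0.0064] z [0.0617 0.0637 0.0651]
```

```bash
python3 -m pendant '0 0 0 0; 0 0 0 0; 0 0 0 0; 0 0 0 0; 0 2 0 0; 0 4.5 0 0; 0 7 0 0; 0 9 0 0' 7.5
python3 -m pendant '0 0 0 0; 0 0 0 0; 0 0 0 0; 0 0 0 0; 0 0 0 0; 0 0 0 0; 0 0 0 0; 0 0 0 0' 0 40
python3 -m pendant '0 -0.3 0 0; 0 -0.7 0 0; 0 -1.2 0 0; 0 -2 0 0; 0 -3 0 0; 0 -4 0 0; 0 -5 0 0; 0 -6 0 0'
python3 - <<'E'
from h import *
go((.664,.0773,.26),-3)
a,W,m=look('h2.png',(130,270,150,330),4)
Q=W[m]; print(Q[:,2].min().round(3)); yb=np.array([.213,.977,0]); re=np.array([.4368,-.0653,0])
q=Q[Q[:,2]>.04]-re; print(np.nanpercentile(q@yb,[1,5,50,95,99]).round(3),np.nanpercentile(q[:,2],[1,50,99]).round(3))
for o,z in [('tape_hook',.0155+.06),('tape_nose',.0155+.06)]: 
    for f in find('scene',o,z)[:2]: print(o,f,'along',((f[2]-re)@yb).round(4))
E
```

```text
clock: 21.9
ee_pos: [0.489, 0.1759, 0.2009]
tool_rot: [0.703, -0.076, 0.076, -0.703]
wrist_force: [0.0, -0.3, 0.3]
opening: 0.65
clock: 22.7
ee_pos: [0.4899, 0.1763, 0.2034]
tool_rot: [-0.703, 0.075, -0.077, 0.703]
wrist_force: [0.1, -0.7, 6.0]
opening: 0.433
clock: 23.5
ee_pos: [0.4893, 0.1761, 0.2634]
tool_rot: [0.703, -0.076, 0.076, -0.703]
wrist_force: [0.5, -0.0, -3.4]
opening: 0.433
t 23.5 pos [0.4893 0.1761 0.2634] yaw -12.31 tilt [ 0.001 -0.    -1.   ] F [ 0.5 -0.  -3.4] op 0.433 -> shift [19.17  0.35 -5.93] spin -9.3
yellow n 208 min [ 0.44  -0.036  0.072] max [0.503 0.207 0.121]
0.072
[0.023 0.038 0.17  0.276 0.277] [0.072 0.075 0.121]
tape_hook (0.53, array([195.2, 280.9]), array([ 0.4275, -0.054 ,  0.0755])) along 0.0091
tape_hook (0.34, array([203.7, 214.8]), array([0.5543, 0.09  , 0.0755])) along 0.1768
tape_nose (0.58, array([215.9, 226.8]), array([0.4819, 0.1295, 0.0755])) along 0.1999
```

View pics/h2.png

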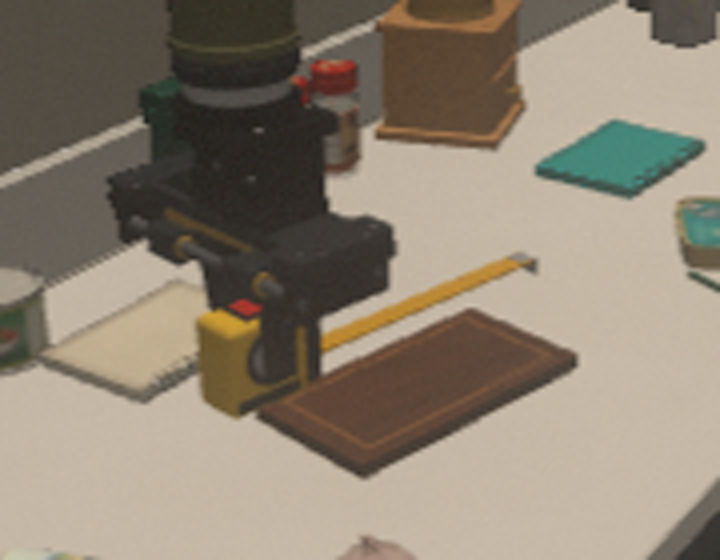

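Run:
```python
from h import *
f=np.load('im0.npz'); W=np.vstack([cloud('top',f['db']).reshape(-1,3),cloud('scene',f['da']).reshape(-1,3)])
xb=np.array([.977,-.213]); yb=np.array([.213,.977]); q=W[:,:2]-[.666,.077]
for lo in(.03,.08):
  k=(W[:,2]>lo)&(np.abs(q@yb)<.06)&(np.abs(q@xb)<.125); print(lo,k.sum(), W[k].round(3)[:8], np.nanmax(W[k],0) if k.any() else '')
b=f['b']; K=cv2.cvtColor(b,cv2.COLOR_RGB2LAB).astype(float); T=cloud('top',f['db'])
g=K[:,:,2]-cv2.GaussianBlur(K[:,:,2],(0,0),25)
print('lightness+b down col 220', [(r,int(K[r,215:225,0].mean()),int(K[r,215:225,2].mean()),round(float(ray('top',(r,220),.011)[0]),4)) for r in range(120,166,2)])
go((.666,.077,.263),-12.3)
```

```text
0.03 27 [[0.767 0.115 0.057]
 [0.762 0.115 0.063]
 [0.762 0.116 0.051]
 [0.759 0.116 0.05 ]
 [0.754 0.119 0.054]
 [0.757 0.117 0.041]
 [0.75  0.119 0.057]
 [0.755 0.117 0.035]] [0.77512933 0.12272464 0.06335258]
0.08 0 [] 
lightness+b down col 220 [(120, 141, 134, 0.7398), (122, 141, 134, 0.7331), (124, 140, 134, 0.7263), (126, 121, 136, 0.7195), (128, 126, 139, 0.7127), (130, 137, 138, 0.7059), (132, 137, 139, 0.6991), (134, 138, 138, 0.6923), (136, 138, 138, 0.6856), (138, 136, 138, 0.6788), (140, 135, 138, 0.672), (142, 134, 138, 0.6652), (144, 133, 138, 0.6585), (146, 134, 138, 0.6517), (148, 135, 139, 0.6449), (150, 136, 138, 0.6382), (152, 137, 138, 0.6314), (154, 124, 138, 0.6247), (156, 109, 137, 0.6179), (158, 130, 133, 0.6112), (160, 142, 133, 0.6044), (162, 143, 133, 0.5977), (164, 143, 133, 0.5909)]
t 23.65 pos [0.4896 0.1762 0.2632] yaw -12.33 tilt [ 0.002  0.    -1.   ] F [-0.6  0.1 -3.5] op 0.431 -> shift [19.35  0.06 -5.93] spin -0.0
```

```bash
python3 -m pendant '1.5 -0.3 -0.4 0; 4 -0.5 -1.2 0; 7 -0.5 -2.1 0; 10 -0.5 -3.1 0; 13 -0.5 -4 0; 16 -0.5 -4.9 0; 18.4 0 -5.7 0; 19.4 0 -5.9 0'
python3 -m pendant '0 0.6 0 0; 0 1.4 0 0; 0 2.4 0 0; 0 3.2 0 0; 0 3.8 0 0; 0 4.2 0 0; 0 4.4 0 0; 0 4.4 0 0'
python3 -c "
from h import *
go((.666,.077,.213),-12.3)"
```

```text
clock: 24.45
ee_pos: [0.6684, 0.0729, 0.26]
tool_rot: [0.704, -0.078, 0.077, -0.702]
wrist_force: [-0.7, -0.8, -3.1]
opening: 0.433
clock: 25.25
ee_pos: [0.6662, 0.077, 0.2181]
tool_rot: [0.703, -0.076, 0.076, -0.703]
wrist_force: [-0.5, 0.4, -3.8]
opening: 0.437
t 25.25 pos [0.6662 0.077  0.2181] yaw -12.32 tilt [-0. -0. -1.] F [-0.5  0.4 -3.8] op 0.437 -> shift [-0.02  0.51 -0.01] spin -0.0
```

```bash
python3 -m pendant '0 0.1 0 0; 0 0.2 0 0; 0 0.3 0 0; 0 0.4 0 0; 0 0.5 0 0; 0 0.5 0 0; 0 0.5 0 0; 0 0.5 0 0'
python3 -c "
from h import *
go((.666,.077,.213),-12.3)"
```

```text
clock: 26.05
ee_pos: [0.6663, 0.0772, 0.2145]
tool_rot: [0.703, -0.076, 0.076, -0.703]
wrist_force: [-2.9, -0.7, 5.2]
opening: 0.435
t 26.05 pos [0.6663 0.0772 0.2145] yaw -12.32 tilt [ 0.    -0.001 -1.   ] F [-2.9 -0.7  5.2] op 0.435 -> shift [-0.02  0.15 -0.03] spin -0.0
```

Touching down (about 9 N over the hanging load). I'll release gently, rise and check.

```bash
python3 -m pendant '0 0 0 0; 0 0 0 0; 0 0 0 0; 0 0 0 0; 0 0 0 0; 0 0 0 0; 0 0 0 0; 0 0 0 0' 0 4
python3 -m pendant '0 0 0 0; 0 0 0 0; 0 0 0 0; 0 0 0 0; 0 -2 0 0; 0 -5 0 0; 0 -9 0 0; 0 -12 0 0' 6.5
python3 -m pendant '-2 0 0 0; -5 -1 0 0; -9 -2 0 0; -13 -2 0 0; -16 -2 0 0; -18 -2 0 0; -20 -2 0 0; -20 -2 0 0'
python3 - <<'E'
from h import *
go((.666,.077,.213),-12.3)
a,W,m=look('h3.png',(120,270,120,330),4)
b,db=arm.snapshot('top'); T=cloud('top',db)
for nm,Q in(('scene',W.reshape(-1,3)),('top',T.reshape(-1,3))):
  k=(np.abs(Q[:,0]-.666)<.07)&(np.abs(Q[:,1]-.077)<.07)&(Q[:,2]>.066)&(Q[:,2]<.1)
  print(nm,k.sum(),np.nanpercentile(Q[k],[3,50,97],axis=0).round(4) if k.any() else '')
P=W[m]; print(len(P),np.nanpercentile(P,[1,99],axis=0).round(3))
yb=np.array([.213,.977,0]); xb=np.array([.977,-.213,0]); q=P-[.666,.077,.011]
print('along',np.nanpercentile(q@yb,[1,99]).round(3),'blade z', [ (round(s,2),np.nanmedian(q[np.abs(q@yb-s)<.012][:,2]).round(4)) for s in(-.18,-.14,-.1,-.06)])
for o,z in [('measure',.011),('lock_top',.077),('tape_nose',.0265),('tape_hook',.0265),('notebook',0),('butter',0),('fish_tin',0),('garlic',0)]:
  print(o,*[find(n,o,z)[:1] for n in('scene','top')])
E
```

```text
clock: 26.85
ee_pos: [0.6664, 0.0774, 0.2143]
tool_rot: [-0.703, 0.076, -0.076, 0.703]
wrist_force: [-3.1, -0.5, 6.0]
opening: 0.438
clock: 27.65
ee_pos: [0.6665, 0.0772, 0.3354]
tool_rot: [-0.703, 0.075, -0.076, 0.703]
wrist_force: [0.9, 1.0, 0.8]
opening: 0.743
clock: 28.45
ee_pos: [0.4689, 0.1208, 0.3533]
tool_rot: [0.704, -0.075, 0.075, -0.702]
wrist_force: [0.5, -0.6, -0.2]
opening: 0.747
t 28.45 pos [0.4689 0.1208 0.3533] yaw -12.2 tilt [ 0.    -0.002 -1.   ] F [ 0.5 -0.6 -0.2] op 0.747 -> shift [20.19 14.04 -0.09] spin 0.1
yellow n 171 min [ 0.615 -0.129  0.025] max [0.679 0.109 0.072]
scene 132 [[0.6432 0.0528 0.0664]
 [0.6571 0.085  0.0708]
 [0.6794 0.1091 0.075 ]]
top 197 [[0.6462 0.0521 0.0666]
 [0.6659 0.081  0.072 ]
 [0.6851 0.1103 0.08  ]]
171 [[ 0.612 -0.141  0.025]
 [ 0.682  0.11   0.073]]
along [-0.224  0.031] blade z [(-0.18, np.float64(0.0156)), (-0.14, np.float64(0.0149)), (-0.1, np.float64(0.0158)), (-0.06, np.float64(0.0159))]
measure [(0.92, array([213.4, 192.3]), array([0.6568, 0.0762, 0.011 ]))] [(0.77, array([140.8, 220.1]), array([0.6693, 0.0777, 0.011 ]))]
[... 283 characters left out ...]
e_hook [(0.53, array([185.1, 248.4]), array([ 0.6142, -0.157 ,  0.0265]))] [(0.6, array([161. , 295.3]), array([ 0.6002, -0.1739,  0.0265]))]
notebook [(0.98, array([170.5, 303. ]), array([ 0.5516, -0.4315,  0.    ]))] [(0.92, array([140.3, 218.8]), array([0.6726, 0.0828, 0.    ]))]
butter [(0.88, array([294. , 159.8]), array([0.4739, 0.3849, 0.    ]))] [(0.84, array([200.1, 126.6]), array([0.4688, 0.392 , 0.    ]))]
fish_tin [(0.86, array([189.1, 329.2]), array([ 0.3943, -0.3236,  0.    ]))] [(0.79, array([221.9, 333.3]), array([ 0.3982, -0.304 ,  0.    ]))]
garlic [(0.8, array([283.1, 245.3]), array([0.3384, 0.2534, 0.    ]))] [(0.5, array([238.5, 164.8]), array([0.3403, 0.2618, 0.    ]))]
```

```bash
python3 -c "
from h import *
print(arm.close_job())"
```

```text
the job is handed in; nothing more can be done
None
```

The board is measured, and the locked tape is standing upright on the cream notebook with its blade still out. I handed the job in at about 29 s of the 72 s allowed; it gives no verdict.

**What I did**
- I gripped the case lightly near its rear and lifted, so it swung nose-down about 28°. I then hooked the blade over the board's right-hand end.
- I backed the case off to the left-hand end and set it down upright. Its spring held it against the board when I let go.
- I pressed the lock button to its stop, with about 36 N at the wrist at the end. The button top dropped from 68 to 64 mm.
- I regripped the case, lifted it, set it on the notebook and released it.

**Last checks**
- **Case position:** it is within about 4 mm of the notebook's centre.
- **Upright:** the case top is 72 mm above the worktop, as it should be on the 11 mm notebook. The blade lies level.
- **Blade length:** the yellow of the blade reaches about 0.224 m from the assumed case centre; 0.220 m is expected at board length.
- **Butter, fish tin and garlic:** each shows within about 12 mm of its first estimate, which is detector noise. The top camera missed the garlic in the first look, so only the scene camera compares it.

**Disagreements**
- The network put the hook 15–30 mm farther out than the depth data. I trusted the depth data.
- The scene camera's best "notebook" match was the teal look-alike.
- The picture limit stopped me viewing the final image, so the end state is confirmed by numbers only.
- Flush contact at the left-hand end was judged from one picture and the wrist force, both taken just before I let go. After letting go I had only coarse depth data, good to a few millimetres.

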